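# Put the swapped shop display right

## Task

The four items on the counter display stand on each other's blocks. Move every item to the block of its own shape (the wide round jar to the large round block, the slim round bottle to the small round block, the square bottle to the square block, the oblong tin to the oblong block), each upright in the middle of its block, with the square bottle and the tin turned in line with their blocks' edges. The empty cork mat is free for parking an item on the way; do not knock any item over, and leave the pot of brushes where it is.

Things in the scene. Friction and masses are not known exactly. Their poses are not given: they have to be found in the camera images.
- jar: wide round paint jar, 62 mm in diameter, 62 mm high, straight-sided, white with a black lid (the lid 61 mm in diameter, the top 16 mm). About 0.2 kg. Loose, standing upright at the start. Origin: centre of its underside; z up. At the start it stands on the square or the oblong block
- slim: slim round paint bottle, white, 38 mm in diameter and straight-sided up to 82 mm, then a black nozzle cap 18 mm in diameter up to 115 mm. About 0.15 kg. Loose, standing upright at the start. Origin: centre of its underside; z up. At the start it stands on the square or the oblong block
- square: square bottle, white, body 48 x 48 mm and 68 mm high, with a round black cap 28 mm in diameter up to 88 mm. About 0.2 kg. Loose, standing upright at the start. Origin: centre of its underside; z up, x and y square to its sides. At the start it stands on the large or the small round block
- tin: flat oblong aluminium paint tin with a small brass clasp on its -y side, 92 mm long (its x) by 50 mm wide (its y) by 30 mm high, lying flat with a paper label on top. About 0.2 kg. Loose, standing upright at the start. Origin: centre of its underside; z up. At the start it lies on the large or the small round block
- block_large_round: large round display block, a disc 132 mm in diameter, 12 mm thick, pale wood, flat on top, fixed to the counter. Origin: centre of its underside; z up. It and the other blocks and the mat change places from start to start
- block_small_round: small round display block, a disc 88 mm in diameter, 12 mm thick, pale wood, flat on top, fixed to the counter. Origin: centre of its underside; z up
- block_square: square display block, 100 x 100 mm, 12 mm thick, pale wood, flat on top, fixed to the counter. Origin: centre of its underside; z up, x and y square to its sides
- block_oblong: oblong display block, 150 mm long (its x) by 84 mm wide (its y), 12 mm thick, pale wood, flat on top, fixed to the counter. Origin: centre of its underside; z up
- mat: cork mat, 120 x 120 mm, 3 mm thick, fixed to the counter, empty at the start: the free spot for parking an item. Origin: centre of its underside; z up
- brush_pot: steel pot of paint brushes, 72 mm in diameter, pot 95 mm high, brushes up to 208 mm, loose, a bystander to the robot's left of the blocks. Origin: centre of its underside. Also on the counter, not to be handled, both fixed: a stack of sketch pads (160 x 120 mm, 30 mm high) to the right of the blocks and an open wooden tray of paint tubes (100 x 140 mm, 50 mm high) near the robot on the left

How it is judged (in metres and radians):
At the end, for the whole second after the job is handed in: Jar on the large round, slim bottle on the small round, square bottle on the square, tin on the oblong block: each within 14 mm of its centre, resting on its top, upright within 0.12 rad, at rest; tin and square bottle within 0.22 rad of their blocks' edges (horizontal distance between jar and block_large_round below 0.014 m and z of jar in the frame of block_large_round between 0.007 and 0.018 m and angle between each of jar, slim, square, tin's own z axis and vertical below 0.12 rad and linear speed of each of jar, slim, square, tin below 0.02 m/s and angular speed of each of jar, slim, square, tin below 0.2 rad/s and horizontal distance between slim and block_small_round below 0.014 m and z of slim in the frame of block_small_round between 0.007 and 0.018 m and horizontal distance between square and block_square below 0.014 m and z of square in the frame of block_square between 0.007 and 0.018 m and horizontal distance between tin and block_oblong below 0.014 m and z of tin in the frame of block_oblong between 0.007 and 0.018 m and angle between the x axis of tin and the x axis of block_oblong, either way round below 0.22 rad and (angle between the x axis of square and the x axis of block_square, either way round below 0.22 rad or angle between the x axis of square and the y axis of block_square, either way round below 0.22 rad)); the robot touches nothing.
It fails at once if the wide jar is tipped over (angle between jar's own z axis and vertical above 0.7 rad).
It fails at once if the slim bottle is tipped over (angle between slim's own z axis and vertical above 0.7 rad).
It fails at once if the square bottle is tipped over (angle between square's own z axis and vertical above 0.7 rad).
It fails at once if the tin is tipped over (angle between tin's own z axis and vertical above 0.7 rad).
It fails at once if the brush pot is pushed from its place (more than 30 mm) or tipped (distance of brush_pot from where it was at the start of the episode above 0.03 m or angle between brush_pot's own z axis and vertical above 0.3 rad).
It also fails if it takes over 144 s, if anything falls off the work surface, if the arm or the gripper's body presses on something with over 40 N, if the wrist force passes 120 N, or if a joint passes its speed limit or range.

## Robot

A 7-joint arm with a two-finger parallel gripper is mounted at the origin on the work surface. World frame = base frame: x ahead of the robot, y to its left, z up, the work surface at z = 0. Lengths are in mm, angles in rad, forces in N, time in s.
With the tool pointing down it reaches from about 400 to 875 mm from the base axis. Payload 4.4 kg.
Tool frame: the origin (TCP) lies midway between the tips of the shut fingers; the grasp point (between the pads) lies 19 mm behind it; z points along the fingers, y is the line along which they close (so a half turn about z gives the same grasp; the last joint's range is limited). The gripper opens to 85 mm and grips with 20 to 120 N. Pads are 22 mm wide; open, the fingers measure 114 mm over their backs; the gripper's body (76 mm by 85 mm) begins 54 mm behind the grasp point. The pads swing forward as they close: fully open they stand 13 mm farther back than shut.
Start: joints at [-1.365, 0.628, 0.038, 1.517, -0.027, 0.996, -0.02], TCP at [174.478, 626.159, 231.313] pointing down, gripper open.
Joint ranges: [-3.06, 3.06], [-0.37, 2.12], [-1.25, 1.32], [0.18, 2.47], [-1.1, 4.24], [0.23, 1.98], [-2.94, 2.94]. Speed limits (rad/s): [2.57, 2.57, 3.14, 3.14, 3.14, 3.14, 3.14].

## Interface

Orientations are given as [roll, pitch, yaw] about the fixed x, y, z axes, in that order (R = Rz(yaw) Ry(pitch) Rx(roll)).
In Python, from cell import readout, optics, order gives the robot as it stands.
- The arm moves only by the shell command python3 -m jog 'ROWS'. ROWS is a JSON object of lists of equal length, an entry for each row: "claw": the opening, from 0 (shut) to 1 (fully open); "xyz": the shift along the tool's x, y, z each as a share of 0.1 m, from -1 to 1, a list of three; "twist": the turn, a rotation vector about the tool's x, y, z each as a share of 180 degrees, from -1 to 1, a list of three. A call has 1 to 12 rows; each row shifts and turns the commanded pose from where the row before left it, along the tool's axes as they then stand; what a row does not reach is not made up. A row lasts 1/8 s, in which the tool goes at most 62.5 mm and 10.7 degrees, less where a joint would pass 70% of its speed; a pose out of reach is approached as far as the arm can. A call with a number of a shift or a turn outside -1 to 1 is refused whole. A call with a gripper value outside its range is refused whole. The fingers move at their own pace and stop on an object; the grip force is fixed at half the most. Time passes only in rows, so rows that do not move let the fingers close. It gives the time, the measured TCP pose, the force, the opening and the grip force at its end, in the units of the state.
- readout.read_state(): the state, without advancing time (a new reading comes with each control period).
- optics.get_image(name): name is "scene" or "top" or "wrist"; returns a dict with "color" (420x560x3 uint8, red, green, blue), "fovy" (degrees; the focal length in pixels is half the picture's height over the tangent of half this angle, whatever the lens; pixels are square), "cx", "cy" (the principal point, pixels), "view" (4x4, takes a point from world to camera coordinates). Camera axes: x right, y up, looking along -z (the intrinsics and any distortion apply to the point x, -y, -z); pixel columns grow to the right and rows downward; lengths in mm; the calibration is good to about 2 mm. A picture is of the moment at which its call begins. There is no depth.
- order.finish_job(): hands the job in; it is judged then, once.
Trained networks look in the newest picture that a camera, given by its name, has taken for a name from the list of things; names that differ only in an ending like _2 or _b are one class to them, and where a whole thing is asked for, a point or a joint stands for the part that bears it (a point fixed in the world has none). Each returns a list of dicts, best first, with "score" (0 to 1); they miss things now and then, are a little off and sometimes report something else, mostly with a low value. They report only what shows in the picture. A call takes as long as a camera call.
- optics.boxes_of(camera, label): "rect" ([left, top, width, height] in pixels, round what is visible of it).
The state is a dict: "clock": time; "qpos": joint angles; "qd": joint speeds; "tau": joint torques, N m; "eef_pos": TCP position; "tool_rot": TCP orientation; "force": force on the tool from outside, world axes, zero at the start; "torque": the same for the moment, N m; "width": finger opening in mm; "gripper_force": force on a finger pad.
Only numpy, scipy, OpenCV 4.12 (cv2) and the standard library are available. Lean on these libraries where they do the work, as an engineer would, in place of code of your own. Each camera call takes 0.05 s, during which the arm holds its last target. There are 200 camera calls.

## Working session

There is one attempt and no reset: what is moved stays moved. The work goes in short steps, Python scripts to look and compute and a shell command to move; the robot and the scene stay as the last step left them, time stands still between calls to the robot, and variables do not carry over. Pictures are saved under pics/ and viewed, at most 15 in all, crops included, and the job is handed in when it is done.

```bash
ls; mkdir -p pics; python3 - <<'E'
from cell import readout, optics
import cv2
s=readout.read_state(); print(s)
for n in ["scene","top"]:
    d=optics.get_image(n); cv2.imwrite(f"pics/{n}0.png",d["color"][:,:,::-1]); print(n,d["fovy"],d["cx"],d["cy"],d["view"], [k for k in d])
    for l in ["jar","slim","square","tin","block_large_round","block_small_round","block_square","block_oblong","mat","brush_pot"]:
        print(l,[(round(b["score"],2),[round(x) for x in b["rect"]]) for b in optics.boxes_of(n,l)[:3]])
E
```

```text
pics
{'clock': 0.0, 'qpos': array([-1.36476206,  0.62936238,  0.03844221,  1.51835516, -0.02701813,
        0.99626925, -0.01998268]), 'qd': array([ 1.53797484e-05, -1.95088992e-03, -2.82885495e-04, -4.11568700e-04,
        5.81272444e-04,  3.49063847e-04, -3.31951360e-04]), 'tau': array([-2.01970443e-04, -5.63410020e+01,  1.22684229e+00, -1.93430650e+01,
        1.12193293e-02,  1.08873876e-02, -2.08690047e-06]), 'eef_pos': array([174.32721926, 625.55380797, 230.38264535]), 'tool_rot': array([-3.13971641e+00,  1.01116118e-05,  2.86976593e+00]), 'force': array([ 0.61580643, -0.88566619, -0.27324559]), 'torque': array([-0.00690887, -0.00505513,  0.0151399 ]), 'gripper_force': 0.0, 'width': 85.09952094642374}
scene 50.29309805121762 279.3068054148802 214.81518255479614 [[-8.05562622e-01  5.92321122e-01 -1.49849663e-02  3.70581858e+02]
 [-4.53208537e-01 -5.99682804e-01  6.59532074e-01  2.65856604e+02]
 [ 3.81668552e-01  5.38085702e-01  7.51527042e-01 -1.34040762e+03]
 [ 0.00000000e+00  0.00000000e+00  0.00000000e+00  1.00000000e+00]] ['color', 'fovy', 'cx', 'cy', 'view']
jar [(0.97, [22
[... 561 characters left out ...]
]
 [-1.61251375e-01 -1.91778694e-02  9.86727016e-01 -1.11186954e+03]
 [ 0.00000000e+00  0.00000000e+00  0.00000000e+00  1.00000000e+00]] ['color', 'fovy', 'cx', 'cy', 'view']
jar [(0.96, [429, 228, 36, 30])]
slim [(0.59, [327, 227, 19, 19])]
square [(0.92, [376, 152, 32, 30]), (0.58, [409, 216, 61, 61])]
tin [(0.61, [252, 139, 26, 44])]
block_large_round [(0.75, [409, 216, 60, 62]), (0.72, [364, 140, 54, 55])]
block_small_round [(0.63, [249, 147, 41, 31]), (0.37, [429, 229, 36, 28])]
block_square [(0.87, [413, 217, 58, 60])]
block_oblong [(0.71, [314, 208, 52, 72])]
mat [(0.97, [205, 211, 54, 58]), (0.75, [361, 139, 59, 57])]
brush_pot [(0.67, [124, 133, 55, 47]), (0.33, [428, 226, 35, 34])]
```

```bash
python3 - <<'E'
import cv2
a=cv2.imread("pics/top0.png")[100:300,90:490]; cv2.imwrite("pics/top0c.png",cv2.resize(a,(800,400),interpolation=cv2.INTER_CUBIC))
a=cv2.imread("pics/scene0.png")[90:370,150:390]; cv2.imwrite("pics/scene0c.png",cv2.resize(a,None,fx=2,fy=2,interpolation=cv2.INTER_CUBIC))
E
```

```text
(no output)
```

View pics/top0c.png

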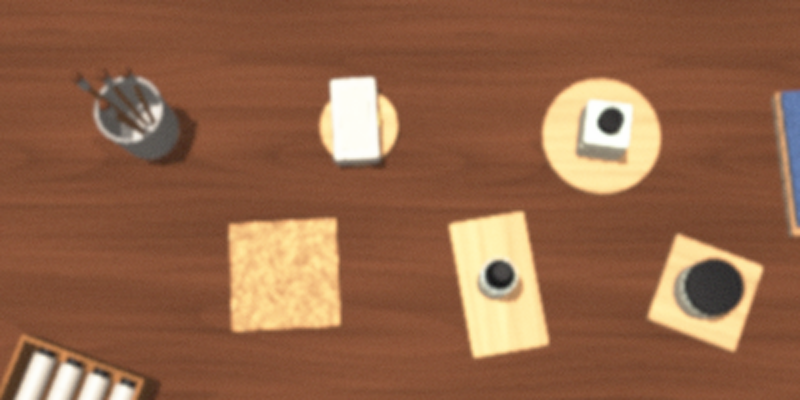

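View pics/scene0c.png

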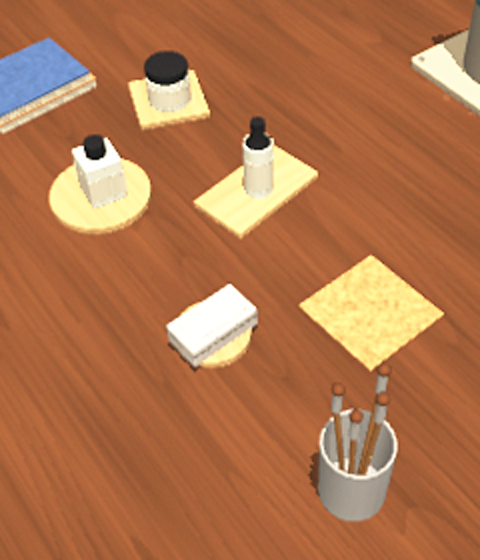

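The top view shows the tin on the small round block (px 268,160), the square bottle on the large round (391,165), the slim bottle on the oblong (338,240), the jar on the square block (445,243), the mat at (232,237) and the pot at (155,155). The scene view agrees with this.

```bash
cat > h.py <<'E'
import numpy as np, cv2
from cell import optics, readout
from scipy.optimize import minimize
class Cam:
    def __init__(s,n):
        d=optics.get_image(n); s.img=d["color"]; s.f=s.img.shape[0]/2/np.tan(np.radians(d["fovy"]/2)); s.c=(d["cx"],d["cy"]); s.V=np.array(d["view"])
        s.hsv=cv2.cvtColor(s.img,cv2.COLOR_RGB2HSV).astype(int)
    def proj(s,P):
        p=np.atleast_2d(P)@s.V[:3,:3].T+s.V[:3,3]
        return np.c_[s.c[0]+s.f*p[:,0]/-p[:,2], s.c[1]-s.f*p[:,1]/-p[:,2]]
    def back(s,uv,z):
        uv=np.atleast_2d(uv).astype(float); r=np.c_[(uv[:,0]-s.c[0])/s.f,-(uv[:,1]-s.c[1])/s.f,-np.ones(len(uv))]@s.V[:3,:3]
        o=-s.V[:3,:3].T@s.V[:3,3]; t=(z-o[2])/r[:,2]; return o+r*t[:,None]
def outline(kind,a,b):
    if kind=="round":
        t=np.linspace(0,2*np.pi,48,endpoint=False); return np.c_[a/2*np.cos(t),a/2*np.sin(t)]
    return np.array([[a,b],[-a,b],[-a,-b],[a,-b]])/2.
def solid(kind,a,b,x,y,yaw,z0,z1):
    o=outline(kind,a,b); c,s=np.cos(yaw),np.sin(yaw); o=o@np.array([[c,s],[-s,c]])+[x,y]
    return np.r_[np.c_[o,np.full(len(o),z0)],np.c_[o,np.full(len(o),z1)]]
def mask(cam,P):
    h=cv2.convexHull(cam.proj(P).astype(np.float32)); m=np.zeros(cam.img.shape[:2],np.uint8)
    cv2.fillPoly(m,[np.round(h*16).astype(np.int32)],255,cv2.LINE_AA,4); return m/255.
E
python3 - <<'E'
from h import *
for n,pts in {"top":dict(wood=(375,180),wood2=(355,265),mat=(232,237),counter=(300,200),jarlid=(446,243),tin=(267,150),sq=(384,155),slim=(331,240)),
 "scene":dict(wood=(185,198),wood2=(292,175),mat=(335,245),counter=(200,250),jarlid=(233,123),jarw=(233,143),tin=(258,245),tinside=(250,262),slim=(279,180),sq=(205,183))}.items():
    c=Cam(n); np.save(f"{n}.npy",c.img)
    for k,(u,v) in pts.items(): print(n,k,c.hsv[v-1:v+2,u-1:u+2].reshape(-1,3).mean(0).round())
E
```

```text
top wood [ 22.  88. 253.]
top wood2 [ 23.  84. 254.]
top mat [ 19. 114. 249.]
top counter [ 10. 151. 138.]
top jarlid [47. 14. 56.]
top tin [ 28.   8. 254.]
top sq [ 30.  10. 245.]
top slim [ 32.  24. 202.]
scene wood [ 28.  80. 255.]
scene wood2 [ 29.  75. 255.]
scene mat [ 24. 114. 255.]
scene counter [ 11. 167. 158.]
scene jarlid [77. 20. 52.]
scene jarw [ 23.  45. 237.]
scene tin [ 30.   2. 255.]
scene tinside [ 28.   6. 255.]
scene slim [ 22.  52. 242.]
scene sq [ 22.  55. 238.]
```

```bash
cat > fit.py <<'E'
from h import *
BL=dict(large=("round",132,0),small=("round",88,0),square=("rect",100,100),oblong=("rect",150,84),mat=("rect",120,120))
IT=dict(jar=[("round",62,0,0,62)],slim=[("round",38,0,0,82),("round",18,0,82,115)],square=[("rect",48,48,0,68),("round",28,0,68,88)],tin=[("rect",92,50,0,30)])
def classes(c):
    S=cv2.GaussianBlur(c.hsv[:,:,1].astype(np.float32),(3,3),0.7); V=c.hsv[:,:,2]
    item=np.clip((66-S)/20+.5,0,1); fg=np.maximum(np.clip((132-S)/24+.5,0,1)*(V>170),item); return item,fg
def fit(cams,block,item,x0,hfree=True,fixblock=None):
    # params: bx,by,byaw,ztop, ix,iy,iyaw
    cl=[classes(c) for c in cams]; rois=[]
    for c in cams:
        u,v=c.proj([x0[0],x0[1],30])[0]; r=int(95*c.f/np.linalg.norm(c.V[:3,:3]@[x0[0],x0[1],20]+c.V[:3,3])); rois.append((slice(max(0,int(v)-r),int(v)+r),slice(max(0,int(u)-r),int(u)+r)))
    def cost(p):
        t=0
        for c,(I,F),r in zip(cams,cl,rois):
            mb=mask(c,solid(*BL[block],*p[:3],0,p[3])); mi=np.zeros_like(mb)
            if item:
                for k,a,b,z0,z1 in IT[item]: mi=np.maximum(mi,mask(c,solid(k,a,b,*p[4:7],p[3]+z0,p[3]+z1)))
                t+=np.abs(mi-I)[r].sum()
            t+=np.abs(np.maximum(mb,mi)-F)[r].sum()
        return t
    x0=np.array(x0,float); best=None
    for dy in ([0] if block in("large","small") else [0,.2,-.2]):
        x=x0.copy(); x[2]+=dy
        for it in range(2):
            d=np.diag([6,6,.12,5,6,6,.12][:len(x)]); r=minimize(cost,x,method="Nelder-Mead",options=dict(initial_simplex=np.vstack([x,x+d]),maxfev=500,xatol=.05,fatol=.3)); x=r.x
        if best is None or r.fun<best.fun: best=r
    return best
E
cat > m0.py <<'E'
from fit import *
T,S=Cam("top"),Cam("scene"); cams=[T,S]
print("pot", T.back([(160,165)],0)[0].round())
for b,i,uv,by,iy in [("small","tin",(268,162),0,-.03),("large","square",(391,168),0,.1),("oblong","slim",(340,242),.15,0),("square","jar",(443,246),-.3,0),("mat",None,(232,237),0,0)]:
    xy=T.back([uv],12)[0]; x0=[xy[0],xy[1],by,12 if i else 3]+([xy[0],xy[1],iy] if i else [])
    r=fit(cams,b,i,x0); print(b,i,r.x.round(2).tolist(),round(r.fun))
    for c,n in zip(cams,("t","s")):
        im=c.img
        for P in [solid(*BL[b],*r.x[:3],r.x[3],r.x[3])]+([solid(k,a,bb,*r.x[4:7],r.x[3]+z0,r.x[3]+z1) for k,a,bb,z0,z1 in IT[i]] if i else []):
            big=np.int32(cv2.convexHull(np.float32(c.proj(P)))*16); cv2.polylines(im,[big],True,(0,0,255),1,cv2.LINE_AA,4)
t=cv2.resize(T.img[120:300,190:490],None,fx=1.6,fy=1.6); s=cv2.resize(S.img[100:290,160:390],None,fx=1.3,fy=1.3)
o=np.zeros((600,500,3),np.uint8); o[:t.shape[0],:t.shape[1]]=t; o[300:300+s.shape[0],:s.shape[1]]=s; cv2.imwrite("pics/fit0.png",o[:,:,::-1])
E
time python3 m0.py
```

```text
pot [619. 389.   0.]
small tin [625.1, 137.74, 0.04, 12.63, 625.88, 140.91, 0.08] 541
large square [617.58, -136.92, 0.15, 9.09, 614.89, -131.97, -0.2] 703
oblong slim [448.13, -19.58, 0.18, 9.87, 450.3, -14.12, -0.12] 675
square jar [441.13, -248.83, -0.35, 6.06, 441.61, -243.43, 0.19] 762
mat None [455.66, 217.44, 0.08, 0.4] 442
real	0m45.355s
user	0m19.349s
sys	0m25.505s
```

View pics/fit0.png

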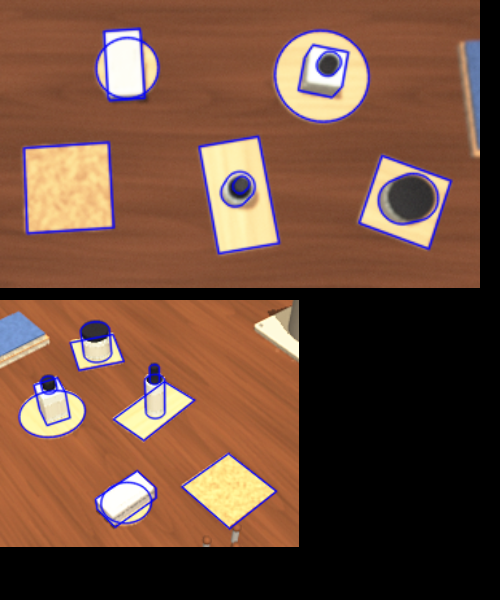

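Block fits are good. The items will be refined with the wrist camera, starting with the jar. First I raise the arm and turn it.

```bash
cat > go.py <<'E'
import sys, numpy as np
from cell import readout
from scipy.spatial.transform import Rotation as R
# usage: go.py x y z yaw : per-call totals in move units (after turn) 
s=readout.read_state(); p=s["eef_pos"]; r=R.from_euler("xyz",s["tool_rot"])
x,y,z,yaw=map(float,sys.argv[1:5]); t=R.from_euler("xyz",[np.pi,0,yaw])
tw=(r.inv()*t).as_rotvec()/np.pi
print("t",round(s["clock"],2),"pos",p.round(1),"yaw",round(s["tool_rot"][2],3),"q",s["qpos"].round(2),"w",round(s["width"],1))
print("twist",tw.round(4)," shift after turn",(t.inv().apply(np.array([x,y,z])-p)/100).round(3)," shift now",(r.inv().apply(np.array([x,y,z])-p)/100).round(3))
E
python3 -m jog '{"claw":[1,1,1,1,1,1,1,1,1],"xyz":[[0,0,-0.2],[0,0,-0.2],[0,0,-0.2],[0,0,0],[0,0,0],[0,0,0],[0,0,0],[0,0,0],[0,0,0]],"twist":[[0,0,0.052],[0,0,0.052],[0,0,0.052],[0,0,0.052],[0,0,0.052],[0,0,0.052],[0,0,0.052],[0,0,0.05],[0,0,0]]}'
python3 go.py 500 150 280 1.571
```

```text
clock: 2.42
eef_pos: [174.3, 626.2, 291.2]
tool_rot: [3.141, 0.0, 1.571]
force: [0.1, -0.8, -0.2]
width: 85.6
gripper_force: 0.0
t 2.42 pos [174.3 626.2 291.2] yaw 1.571 q [-1.57  0.6   0.4   1.45 -0.24  1.14 -1.13] w 85.6
twist [0.0001 0.0001 0.    ]  shift after turn [-4.763  3.257  0.112]  shift now [-4.763  3.256  0.114]
```

```bash
python3 -m jog '{"claw":[1,1,1,1,1,1,1,1,1,1,1,1],"xyz":[[-0.4,0.3,0],[-0.4,0.3,0],[-0.4,0.3,0],[-0.4,0.3,0],[-0.4,0.3,0],[-0.4,0.3,0],[-0.4,0.3,0],[-0.4,0.3,0],[-0.4,0.3,0],[-0.4,0.3,0],[-0.4,0.2,0],[-0.4,0,0]],"twist":[[0,0,0],[0,0,0],[0,0,0],[0,0,0],[0,0,0],[0,0,0],[0,0,0],[0,0,0],[0,0,0],[0,0,0],[0,0,0],[0,0,0]]}'
python3 go.py 441 -245 200 1.571
python3 - <<'E'
from h import *
c=Cam("wrist"); cv2.imwrite("pics/w0.png",c.img[:,:,::-1]); s=readout.read_state()
o=-c.V[:3,:3].T@c.V[:3,3]; print(c.f,c.c,(o-s["eef_pos"]).round(1),c.V[:3,:3].round(2).tolist())
E
```

```text
clock: 3.92
eef_pos: [495.2, 143.8, 291.4]
tool_rot: [3.14, 0.0, 1.572]
force: [0.4, 0.2, 0.1]
width: 85.6
gripper_force: 0.0
t 3.92 pos [495.2 143.8 291.4] yaw 1.572 q [-0.68  0.4   0.48  1.82 -0.22  0.98 -0.11] w 85.6
twist [0.0005 0.0002 0.0002]  shift after turn [-3.888 -0.543  0.914]  shift now [-3.887 -0.547  0.915]
302.69482091132045 (283.174659761181, 208.82030664131574) [  0.4  86.2 142.5] [[1.0, 0.0, 0.0], [0.0, 0.95, -0.31], [-0.0, 0.31, 0.95]]
```

```bash
python3 -m jog '{"claw":[1,1,1,1,1,1,1,1,1,1,1],"xyz":[[-0.39,-0.055,0.05],[-0.39,-0.055,0.05],[-0.39,-0.055,0.05],[-0.39,-0.055,0.05],[-0.39,-0.055,0.05],[-0.39,-0.055,0.05],[-0.39,-0.055,0.05],[-0.39,-0.055,0.05],[-0.39,-0.055,0.05],[-0.38,-0.055,0.05],[0,0,0]],"twist":[[0,0,0],[0,0,0],[0,0,0],[0,0,0],[0,0,0],[0,0,0],[0,0,0],[0,0,0],[0,0,0],[0,0,0],[0,0,0]]}'
cat > wfit.py <<'E'
import sys
from fit import *
# wfit.py block item bx by byaw ztop ix iy iyaw : overlay given pose on wrist view, and on fit of wrist (z fixed)
W=Cam("wrist"); b,i=sys.argv[1:3]; p=np.array(list(map(float,sys.argv[3:])))
out=W.img.copy()
def draw(p,col):
    Ps=[solid(*BL[b],*p[:3],p[3],p[3])]
    if i!="none":
        for k,a,bb,z0,z1 in IT[i]: Ps+=[solid(k,a,bb,*p[4:7],p[3]+z,p[3]+z) for z in (z0,z1)]
    for P in Ps: cv2.polylines(out,[np.int32(cv2.convexHull(np.float32(W.proj(P)))*16)],True,col,1,cv2.LINE_AA,4)
draw(p,(0,0,255))
print(readout.read_state()["eef_pos"].round(1))
cv2.imwrite(f"pics/w_{i}.png",out[:,:,::-1]); np.savez(f"w_{i}.npz",img=W.img,V=W.V,f=W.f,c=W.c)
E
python3 wfit.py square jar 441 -248.8 -.35 12 441.6 -243.4 0
```

```text
clock: 5.35
eef_pos: [437.0, -246.5, 241.4]
tool_rot: [-3.141, 0.002, 1.566]
force: [0.2, -0.1, 0.4]
width: 85.4
gripper_force: 0.0
[ 437.6 -244.3  241.3]
```

View pics/w_jar.png

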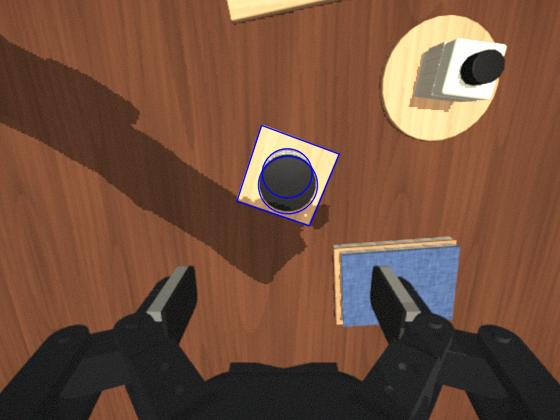

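The wrist view shows the block outline matching exactly (corners 263,126 / 339,154 / 310,226 / 237,202), with the jar lid near (288,180). Next I fit the black lid or cap silhouettes in the wrist and top views together, with the height left free.

```bash
cat > cap.py <<'E'
import sys
from fit import *
CAP=dict(jar=(61,46,62),slim=(18,82,115),square=(28,68,88))
def capfit(cams,i,x,y,base=12,free=True):
    d,z0,z1=CAP[i]; ms=[]
    for c in cams:
        V=cv2.GaussianBlur(c.hsv[:,:,2].astype(np.float32),(3,3),.7); m=np.clip((85-V)/30+.5,0,1)
        roi=mask(c,solid("round",d+22,0,x,y,0,base+z0-8,base+z1+8))>0; ms.append((c,m,roi))
    def cost(p):
        return sum(np.abs(mask(c,solid("round",d,0,p[0],p[1],0,p[2]+z0,p[2]+z1))-m)[r].sum()*(400/c.f)**2 if 1 else 0 for c,m,r in ms)+(0 if free else 100*abs(p[2]-base))
    x0=np.array([x,y,base]); r=minimize(cost,x0,method="Nelder-Mead",options=dict(initial_simplex=[x0,x0+[6,0,0],x0+[0,6,0],x0+[0,0,5]],xatol=.05,fatol=.1))
    return r.x.round(1),round(r.fun,1)
if __name__=="__main__":
    i,x,y=sys.argv[1],float(sys.argv[2]),float(sys.argv[3]); b=float(sys.argv[4]) if len(sys.argv)>4 else 12
    W,T=Cam("wrist"),Cam("top")
    for n,cs in dict(wt=[W,T],w=[W],t=[T]).items(): print(i,n,*capfit(cs,i,x,y,b,n=="wt"))
E
python3 cap.py jar 441 -243; python3 cap.py square 615 -132;python3 go.py 441 -243 70 1.571
```

```text
jar wt [ 441.5 -248.7  -14.4] 623.2
jar w [ 441.6 -242.5   12. ] 1061.0
jar t [ 438.2 -239.1   12. ] 139.8
square wt [ 631.2 -130.1  -17.7] 180.5
square w [ 613.2 -133.1   12. ] 451.5
square t [ 614.3 -126.3   12. ] 65.8
t 5.6 pos [ 438.6 -241.9  241.4] yaw 1.572 q [ 0.1   0.44  0.5   1.92 -0.28  0.85  0.75] w 85.4
twist [ 0.0001 -0.0002  0.0004]  shift after turn [-0.011  0.024  1.714]  shift now [-0.012  0.024  1.714]
```

```bash
python3 - <<'E'
from cap import *
W=Cam("wrist"); o=[]
a=W.img[110:240,220:355]; b=W.img[0:130,400:535]
V=W.hsv[:,:,2]; m=np.uint8(V<85)*255; m=cv2.cvtColor(m,cv2.COLOR_GRAY2RGB)
im=W.img.copy()
def dr(d,x,y,z0,z1):
    for z in(z0,z1): cv2.polylines(im,[np.int32(cv2.convexHull(np.float32(W.proj(solid("round",d,0,x,y,0,z,z))))*16)],True,(255,0,0),1,cv2.LINE_AA,4)
dr(61,441.6,-242.5,58,74); dr(28,613.2,-133.1,80,100)
r=lambda q:cv2.resize(q,(390,290),interpolation=cv2.INTER_NEAREST)
f=lambda q:np.hstack([r(q[110:240,220:355]),r(q[0:130,400:535])])
cv2.imwrite("pics/c1.png",np.vstack([f(im),f(m)])[:,:,::-1])
print(V[175:185,285:290].mean(),V[205:212,300:305].mean())
E
```

```text
63.56 76.65714285714286
```

View pics/c1.png

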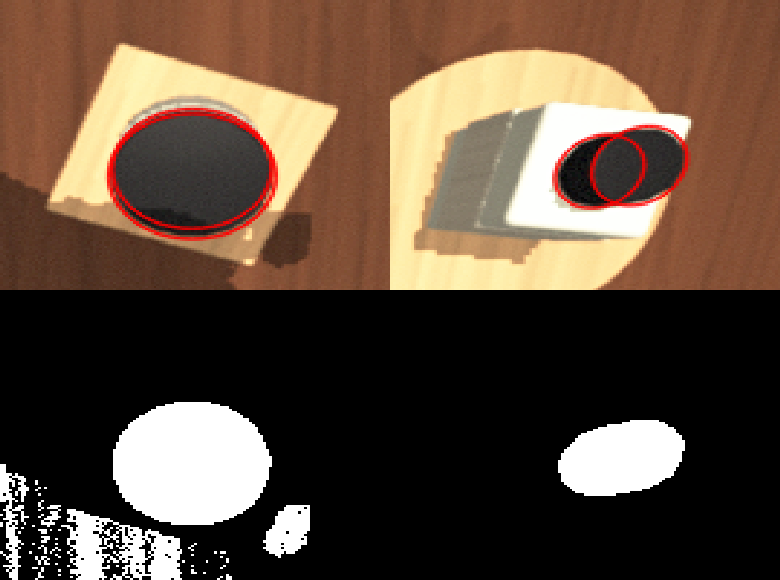

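The jar lid fit sits on the picture at (441.6, -242.5), and the bottle cap fit matches too. Now I descend and grip the jar.

```bash
python3 -m jog '{"claw":[1,1,1,1,1,1],"xyz":[[-0.006,0.03,0.3],[0,0,0.4],[0,0,0.4],[0,0,0.3],[0,0,0.1],[0,0,0]],"twist":[[0,0,0],[0,0,0],[0,0,0],[0,0,0],[0,0,0],[0,0,0]]}'
python3 go.py 441.6 -242.5 20 1.571
```

```text
clock: 6.4
eef_pos: [441.3, -243.6, 91.3]
tool_rot: [-3.141, -0.0, 1.57]
force: [1.4, 0.2, 0.1]
width: 85.3
gripper_force: 0.0
t 6.4 pos [ 441.3 -243.6   91.3] yaw 1.57 q [ 0.22  0.67  0.34  2.05 -0.45  0.49  0.9 ] w 85.3
twist [-0.0001 -0.0001 -0.0003]  shift after turn [0.011 0.003 0.713]  shift now [0.01  0.004 0.713]
```

```bash
python3 -m jog '{"claw":[1,1,1,1,1,0,0,0,0,0],"xyz":[[0.01,0,0.15],[0,0,0.2],[0,0,0.2],[0,0,0.16],[0,0,0],[0,0,0],[0,0,0],[0,0,0],[0,0,0],[0,0,0]],"twist":[[0,0,0],[0,0,0],[0,0,0],[0,0,0],[0,0,0],[0,0,0],[0,0,0],[0,0,0],[0,0,0],[0,0,0]]}'
```

```text
clock: 7.65
eef_pos: [441.4, -243.2, 21.4]
tool_rot: [3.14, 0.001, 1.569]
force: [-0.1, 0.7, 6.2]
width: 60.7
gripper_force: 65.1
```

```bash
python3 -m jog '{"claw":[0,0,0,0,0,0,0,0],"xyz":[[0,0,-0.1],[0,0,-0.2],[0,0,-0.3],[0,0,-0.3],[0,0,-0.3],[0,0,-0.3],[0,0,-0.1],[0,0,0]],"twist":[[0,0,0],[0,0,0],[0,0,0],[0,0,0],[0,0,0],[0,0,0],[0,0,0],[0,0,0]]}'
python3 go.py 456 217.4 170 1.571
```

```text
clock: 8.65
eef_pos: [441.2, -242.6, 180.6]
tool_rot: [3.141, 0.0, 1.57]
force: [0.6, 0.2, -3.2]
width: 60.7
gripper_force: 65.8
t 8.65 pos [ 441.2 -242.6  180.6] yaw 1.57 q [ 0.13  0.53  0.47  1.98 -0.36  0.7   0.82] w 60.7
twist [ 0.0003  0.     -0.0005]  shift after turn [4.6   0.149 0.106]  shift now [4.601 0.142 0.106]
```

```bash
python3 -m jog '{"claw":[0,0,0,0,0,0,0,0,0,0,0,0],"xyz":[[0.2,0.015,0],[0.4,0.015,0],[0.5,0.015,0],[0.5,0.015,0],[0.5,0.015,0],[0.5,0.015,0],[0.5,0.015,0],[0.5,0.015,0],[0.5,0.015,0],[0.3,0.015,0],[0.2,0,0],[0,0,0]],"twist":[[0,0,0],[0,0,0],[0,0,0],[0,0,0],[0,0,0],[0,0,0],[0,0,0],[0,0,0],[0,0,0],[0,0,0],[0,0,0],[0,0,0]]}'
python3 go.py 456 217.4 13 1.571
```

```text
clock: 10.15
eef_pos: [456.2, 217.8, 179.4]
tool_rot: [-3.14, 0.001, 1.571]
force: [0.2, -1.3, -2.1]
width: 60.7
gripper_force: 65.7
t 10.15 pos [456.2 217.8 179.4] yaw 1.571 q [-0.85  0.55  0.52  1.98 -0.41  0.72 -0.08] w 60.7
twist [-0.0005  0.0003  0.0001]  shift after turn [-0.004 -0.002  1.664]  shift now [-3.000e-03  1.000e-03  1.664e+00]
```

```bash
python3 -m jog '{"claw":[0,0,0,0,0,0,0,0,1,1,1,1],"xyz":[[0,0,0.2],[0,0,0.4],[0,0,0.4],[0,0,0.3],[0,0,0.2],[0,0,0.1],[0,0,0.06],[0,0,0.005],[0,0,0],[0,0,0],[0,0,0],[0,0,0]],"twist":[[0,0,0],[0,0,0],[0,0,0],[0,0,0],[0,0,0],[0,0,0],[0,0,0],[0,0,0],[0,0,0],[0,0,0],[0,0,0],[0,0,0]]}'
python3 -m jog '{"claw":[1,1,1,1,1,1,1,1],"xyz":[[0,0,-0.1],[0,0,-0.2],[0,0,-0.4],[0,0,-0.4],[0,0,-0.4],[0,0,-0.4],[0,0,-0.3],[0,0,0]],"twist":[[0,0,0],[0,0,0],[0,0,0],[0,0,0],[0,0,0],[0,0,0],[0,0,0],[0,0,0]]}'
python3 go.py 613 -133 240 1.571
```

```text
clock: 11.65
eef_pos: [456.9, 217.2, 14.0]
tool_rot: [3.141, -0.0, 1.569]
force: [1.2, 0.5, 0.0]
width: 85.2
gripper_force: 0.0
clock: 12.65
eef_pos: [458.0, 217.5, 236.4]
tool_rot: [3.137, -0.003, 1.569]
force: [-0.1, 0.7, -0.0]
width: 85.5
gripper_force: 0.0
t 12.65 pos [458.  217.5 236.4] yaw 1.569 q [-0.91  0.47  0.6   1.92 -0.35  0.85 -0.13] w 85.5
twist [ 0.0014 -0.0009 -0.0006]  shift after turn [-3.506  1.549 -0.036]  shift now [-3.503  1.556 -0.04 ]
```

```bash
python3 -m jog '{"claw":[1,1,1,1,1,1,1,1,1,1,1],"xyz":[[-0.35,0.15,0],[-0.4,0.18,0],[-0.4,0.18,0],[-0.4,0.18,0],[-0.4,0.18,0],[-0.4,0.18,0],[-0.4,0.18,0],[-0.4,0.16,0],[-0.35,0.16,0],[0,0,0],[0,0,0]],"twist":[[0,0,0],[0,0,0],[0,0,0],[0,0,0],[0,0,0],[0,0,0],[0,0,0],[0,0,0],[0,0,0],[0,0,0],[0,0,0]]}'
python3 cap.py square 613 -133
python3 wfit.py large square 617.6 -136.9 0 12 613.2 -133.1 -.1
python3 - <<'E'
from h import *
# yaw of square's top face: bright white region
d=np.load("w_square.npz"); W=Cam.__new__(Cam); W.img=d["img"];W.V=d["V"];W.f=float(d["f"]);W.c=d["c"]
hsv=cv2.cvtColor(W.img,cv2.COLOR_RGB2HSV); m=np.uint8((hsv[:,:,1]<30)&(hsv[:,:,2]>225))
u,v=W.proj([613.2,-133.1,80])[0]; n,l,st,ce=cv2.connectedComponentsWithStats(m)
k=min(range(1,n),key=lambda k:1e9 if st[k,4]<300 else np.hypot(*(ce[k]-[u,v])))
pts=np.argwhere(l==k)[:,::-1]; P=W.back(pts,80)[:,:2]; r=cv2.minAreaRect(np.float32(cv2.convexHull(np.float32(P)))); print(st[k],r)
E
```

```text
clock: 14.02
eef_pos: [610.4, -132.3, 232.7]
tool_rot: [-3.139, -0.001, 1.569]
force: [-0.0, 0.6, -0.6]
width: 85.5
gripper_force: 0.0
square wt [ 613.1 -145.8  -32.6] 148.6
square w [ 611.9 -134.1   12.1] 368.2
square t [ 651.8 -109.4   12. ] 7.1
[ 610.9 -131.4  233.4]
[ 262  169   50   47 1139] ((613.2235717773438, -131.544921875), (45.135162353515625, 46.53715133666992), 82.67278289794922)
```

View pics/w_square.png

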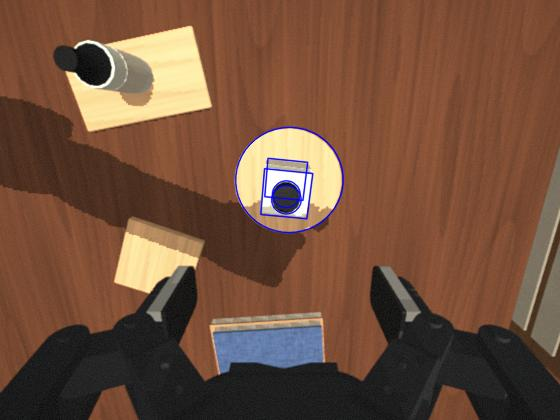

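The outline of the large block matches, and the square bottle stands at (612.7, -132.5) with yaw -0.128.

```bash
python3 -m jog '{"claw":[1,1,1,1,1,1],"xyz":[[0,0,0],[0,0,0.3],[0,0,0.4],[0,0,0.3],[0,0,0.1],[0,0,0]],"twist":[[0,0,0.041],[0,0,0],[0,0,0],[0,0,0],[0,0,0],[0,0,0]]}'
python3 go.py 612.7 -132.5 36 1.443
```

```text
clock: 14.92
eef_pos: [611.2, -132.6, 123.8]
tool_rot: [-3.141, -0.0, 1.441]
force: [0.6, 0.7, 0.5]
width: 85.3
gripper_force: 0.0
t 14.93 pos [ 611.2 -132.6  123.8] yaw 1.441 q [-0.13  0.78  0.51  1.7  -0.49  0.8   0.48] w 85.3
twist [-0.0001 -0.     -0.0006]  shift after turn [0.003 0.014 0.878]  shift now [0.003 0.015 0.878]
```

```bash
python3 -m jog '{"claw":[1,1,1,1,1,1,0,0,0,0,0,0],"xyz":[[0.003,0.014,0.15],[0,0,0.25],[0,0,0.25],[0,0,0.15],[0,0,0.078],[0,0,0],[0,0,0],[0,0,0],[0,0,0],[0,0,0],[0,0,0],[0,0,0]],"twist":[[0,0,0],[0,0,0],[0,0,0],[0,0,0],[0,0,0],[0,0,0],[0,0,0],[0,0,0],[0,0,0],[0,0,0],[0,0,0],[0,0,0]]}'
python3 -m jog '{"claw":[0,0,0,0,0,0,0,0],"xyz":[[0,0,-0.1],[0,0,-0.2],[0,0,-0.3],[0,0,-0.3],[0,0,-0.2],[0,0,-0.1],[0,0,0],[0,0,0]],"twist":[[0,0,0],[0,0,0],[0,0,0],[0,0,0],[0,0,0],[0,0,0],[0,0,0.035],[0,0,0.035]]}'
python3 go.py 441.1 -248.8 37 1.221
```

```text
clock: 16.42
eef_pos: [613.3, -133.2, 36.9]
tool_rot: [3.14, -0.0, 1.44]
force: [-0.8, 0.8, 6.1]
width: 47.6
gripper_force: 62.6
clock: 17.42
eef_pos: [612.3, -132.8, 156.2]
tool_rot: [-3.141, -0.0, 1.217]
force: [-0.6, 0.0, -2.8]
width: 47.1
gripper_force: 62.1
t 17.43 pos [ 612.3 -132.8  156.2] yaw 1.217 q [-0.18  0.76  0.6   1.67 -0.52  0.88  0.28] w 47.1
twist [-0.0002 -0.0001 -0.0014]  shift after turn [-1.676 -1.211  1.192]  shift now [-1.682 -1.203  1.192]
```

```bash
python3 -m jog '{"claw":[0,0,0,0,0,0,0],"xyz":[[-0.2,-0.15,0],[-0.4,-0.3,0],[-0.4,-0.3,0],[-0.4,-0.3,0],[-0.28,-0.15,0],[0,0,0],[0,0,0]],"twist":[[0,0,0],[0,0,0],[0,0,0],[0,0,0],[0,0,0],[0,0,0],[0,0,0]]}'
python3 go.py 441.1 -248.8 37 1.221
```

```text
clock: 18.3
eef_pos: [442.9, -249.1, 156.1]
tool_rot: [3.141, -0.001, 1.221]
force: [0.5, 0.2, -2.7]
width: 47.3
gripper_force: 62.2
t 18.3 pos [ 442.9 -249.1  156.1] yaw 1.221 q [ 0.08  0.6   0.57  2.   -0.51  0.69  0.62] w 47.3
twist [ 0.0001 -0.0003 -0.    ]  shift after turn [-0.004 -0.018  1.191]  shift now [-0.005 -0.019  1.191]
```

```bash
python3 -m jog '{"claw":[0,0,0,0,0,0,0,0,1,1,1,1],"xyz":[[0,-0.015,0.15],[0,0,0.25],[0,0,0.25],[0,0,0.25],[0,0,0.15],[0,0,0.1],[0,0,0.04],[0,0,0.005],[0,0,0],[0,0,0],[0,0,0],[0,0,0]],"twist":[[0,0,0],[0,0,0],[0,0,0],[0,0,0],[0,0,0],[0,0,0],[0,0,0],[0,0,0],[0,0,0],[0,0,0],[0,0,0],[0,0,0]]}'
python3 -m jog '{"claw":[1,1,1,1,1,1,1,1],"xyz":[[0,0,-0.1],[0,0,-0.2],[0,0,-0.4],[0,0,-0.4],[0,0,-0.4],[0,0,-0.3],[0,0,-0.2],[0,0,0]],"twist":[[0,0,0],[0,0,0],[0,0,0],[0,0,-0.05],[0,0,-0.05],[0,0,0],[0,0,0],[0,0,0]]}'
python3 wfit.py square square 441.1 -248.8 -.35 12 441.1 -248.8 -.35
python3 go.py 450 -14 240 1.571
```

```text
clock: 19.8
eef_pos: [441.0, -249.2, 36.6]
tool_rot: [3.141, 0.0, 1.22]
force: [0.4, 0.3, 0.2]
width: 85.5
gripper_force: 0.0
clock: 20.8
eef_pos: [441.5, -249.7, 238.2]
tool_rot: [3.138, 0.001, 1.534]
force: [-0.3, -0.1, 1.1]
width: 85.5
gripper_force: 0.0
[ 440.9 -249.1  237. ]
t 20.85 pos [ 440.9 -249.1  237. ] yaw 1.535 q [ 0.06  0.47  0.57  1.92 -0.33  0.85  0.77] w 85.4
twist [ 0.0004  0.0001 -0.0116]  shift after turn [ 2.351  0.091 -0.03 ]  shift now [ 2.353  0.006 -0.031]
```

View pics/w_square.png

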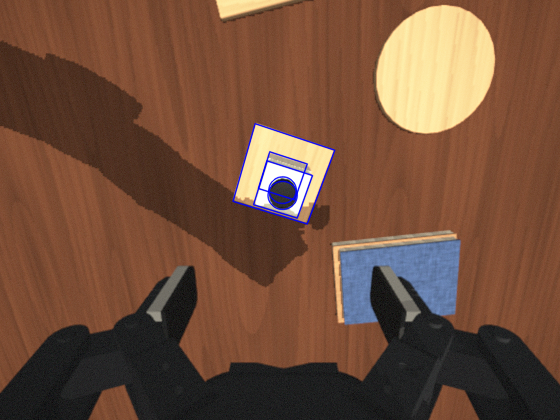

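The square bottle sits on its block in line with the model outline. Back to the jar on the mat.

```bash
python3 -m jog '{"claw":[1,1,1,1,1,1,1,1,1,1,1,1],"xyz":[[0.2,0,0],[0.4,0.02,0],[0.5,0.02,0],[0.5,0.02,0],[0.5,0.02,0],[0.5,0.02,0],[0.5,0.02,0],[0.5,0.02,0],[0.5,0.02,0],[0.4,0.02,0],[0.16,0,0],[0,0,0]],"twist":[[0,0,-0.0116],[0,0,0],[0,0,0],[0,0,0],[0,0,0],[0,0,0],[0,0,0],[0,0,0],[0,0,0],[0,0,0],[0,0,0],[0,0,0]]}'
python3 cap.py jar 457 217 3 
python3 go.py 457 217 12 1.571
```

```text
clock: 22.35
eef_pos: [458.3, 217.4, 235.7]
tool_rot: [-3.14, 0.001, 1.574]
force: [0.4, -0.6, 0.0]
width: 85.3
gripper_force: 0.0
jar wt [456.9 211.4 -23.3] 705.5
jar w [457.9 216.3   2.9] 844.5
jar t [458.3 224.7   3. ] 243.3
t 22.45 pos [459.1 215.1 236.2] yaw 1.57 q [-0.88  0.47  0.56  1.91 -0.32  0.85 -0.15] w 85.4
twist [-0.0003  0.0004 -0.0005]  shift after turn [ 0.019 -0.021  2.242]  shift now [ 0.022 -0.019  2.242]
```

```bash
python3 -m jog '{"claw":[1,1,1,1,1,1,1,1,1,1],"xyz":[[0.01,-0.012,0.3],[0,0,0.4],[0,0,0.4],[0,0,0.3],[0,0,0.2],[0,0,0.2],[0,0,0.2],[0,0,0.15],[0,0,0.085],[0,0,0]],"twist":[[0,0,0],[0,0,0],[0,0,0],[0,0,0],[0,0,0],[0,0,0],[0,0,0],[0,0,0],[0,0,0],[0,0,0]]}'
python3 -m jog '{"claw":[0,0,0,0,0,0,0,0,0,0,0,0],"xyz":[[0,0,0],[0,0,0],[0,0,0],[0,0,0],[0,0,0],[0,0,-0.1],[0,0,-0.2],[0,0,-0.3],[0,0,-0.4],[0,0,-0.4],[0,0,-0.2],[0,0,0]],"twist":[[0,0,0],[0,0,0],[0,0,0],[0,0,0],[0,0,0],[0,0,0],[0,0,0],[0,0,0],[0,0,0],[0,0,0],[0,0,0],[0,0,0]]}'
python3 go.py 617.6 -136.9 22 1.571
```

```text
clock: 23.7
eef_pos: [458.2, 217.3, 12.8]
tool_rot: [-3.141, 0.0, 1.57]
force: [0.2, -0.9, 0.1]
width: 85.7
gripper_force: 0.0
clock: 25.2
eef_pos: [459.0, 218.4, 174.7]
tool_rot: [3.139, -0.002, 1.571]
force: [0.5, -0.8, -3.5]
width: 60.4
gripper_force: 65.9
t 25.2 pos [459.  218.4 174.7] yaw 1.571 q [-0.84  0.56  0.51  1.98 -0.41  0.7  -0.08] w 60.4
twist [ 0.001  -0.0006  0.0001]  shift after turn [-3.554  1.586  1.527]  shift now [-3.557  1.579  1.524]
```

```bash
python3 -m jog '{"claw":[0,0,0,0,0,0,0,0,0,0,0],"xyz":[[-0.2,0.09,0],[-0.4,0.178,0],[-0.45,0.2,0],[-0.45,0.2,0],[-0.45,0.2,0],[-0.45,0.2,0],[-0.45,0.2,0],[-0.4,0.178,0],[-0.3,0.14,0],[0,0,0],[0,0,0]],"twist":[[0,0,0],[0,0,0],[0,0,0],[0,0,0],[0,0,0],[0,0,0],[0,0,0],[0,0,0],[0,0,0],[0,0,0],[0,0,0]]}'
python3 go.py 617.6 -136.2 22 1.571
```

```text
clock: 26.58
eef_pos: [615.8, -136.0, 171.5]
tool_rot: [-3.139, -0.002, 1.571]
force: [-1.3, 1.2, -2.6]
width: 60.8
gripper_force: 65.8
t 26.57 pos [ 615.8 -136.   171.5] yaw 1.571 q [-0.09  0.71  0.45  1.64 -0.38  0.88  0.51] w 60.8
twist [-0.0009 -0.0006  0.0001]  shift after turn [-0.002  0.018  1.495]  shift now [-0.005  0.022  1.495]
```

```bash
python3 -m jog '{"claw":[0,0,0,0,0,0,0,0,1,1,1,1],"xyz":[[0,0.015,0.2],[0,0,0.35],[0,0,0.35],[0,0,0.25],[0,0,0.2],[0,0,0.1],[0,0,0.05],[0,0,0],[0,0,0],[0,0,0],[0,0,0],[0,0,0]],"twist":[[0,0,0],[0,0,0],[0,0,0],[0,0,0],[0,0,0],[0,0,0],[0,0,0],[0,0,0],[0,0,0],[0,0,0],[0,0,0],[0,0,0]]}'
python3 -m jog '{"claw":[1,1,1,1,1,1,1,1],"xyz":[[0,0,-0.1],[0,0,-0.2],[0,0,-0.4],[0,0,-0.4],[0,0,-0.4],[0,0,-0.4],[0,0,-0.3],[0,0,0]],"twist":[[0,0,0],[0,0,0],[0,0,0],[0,0,0],[0,0,0],[0,0,0],[0,0,0],[0,0,0]]}'
python3 wfit.py large jar 617.6 -136.9 0 12 617.6 -136.9 0; python3 cap.py jar 617.6 -136.9
python3 go.py 449 -17 240 1.571
```

```text
clock: 28.08
eef_pos: [618.6, -137.1, 23.2]
tool_rot: [3.141, 0.0, 1.571]
force: [-0.2, -1.2, 0.8]
width: 85.1
gripper_force: 0.0
clock: 29.08
eef_pos: [620.1, -138.0, 247.4]
tool_rot: [3.135, 0.001, 1.571]
force: [-0.0, -0.7, -0.7]
width: 85.7
gripper_force: 0.0
[ 619.  -137.4  245.3]
jar wt [ 619.2 -143.4  -11.9] 566.0
jar w [ 618.5 -137.4   12. ] 683.4
jar t [ 689.9 -244.6   12. ] 56.0
t 29.23 pos [ 617.9 -136.8  242.9] yaw 1.571 q [-0.12  0.64  0.5   1.56 -0.34  1.03  0.47] w 85.7
twist [-0.0003 -0.0002  0.    ]  shift after turn [ 1.198 -1.688  0.029]  shift now [ 1.198 -1.688  0.031]
```

View pics/w_jar.png

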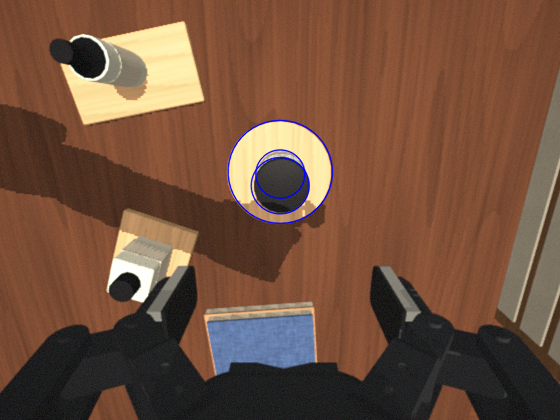

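The jar is centred on the large round block. Next is the slim bottle, which I view from above with the wrist camera.

```bash
python3 -m jog '{"claw":[1,1,1,1,1,1,1,1,1],"xyz":[[0.15,-0.2,0],[0.25,-0.35,0],[0.25,-0.36,0],[0.25,-0.36,0],[0.2,-0.28,0],[0.1,-0.14,0],[0,0,0],[0,0,0],[0,0,0]],"twist":[[0,0,0],[0,0,0],[0,0,0],[0,0,0],[0,0,0],[0,0,0],[0,0,0],[0,0,0],[0,0,0]]}'
python3 cap.py slim 449 -17
python3 wfit.py oblong slim 448.1 -19.6 .18 12 450 -14 0
python3 - <<'E'
from cap import *
# repeat cap fit with slim wide start grid
W=Cam("wrist")
for dx,dy in((0,0),(-8,-8),(8,8),(-8,8)): print(capfit([W],"slim",449+dx,-17+dy,12,False))
E
python3 go.py 449 -17 56 1.571
```

```text
clock: 30.35
eef_pos: [450.4, -18.0, 243.0]
tool_rot: [3.141, 0.001, 1.57]
force: [-0.2, -1.0, 0.3]
width: 85.4
gripper_force: 0.0
slim wt [448.7   2.6  64.5] 919.6
slim w [449.1 -11.6  12. ] 1109.4
slim t [428.3  19.3  12. ] 0.0
[449.9 -17.7 242.9]
(array([448.6, -11.4,  12. ]), np.float64(1122.3))
(array([447.7, -13.4,  12. ]), np.float64(1405.4))
(array([449.2, -11.2,  12. ]), np.float64(716.6))
(array([448.2, -12.4,  12. ]), np.float64(677.8))
t 30.55 pos [449.8 -17.6 242.9] yaw 1.57 q [-0.43  0.37  0.55  2.04 -0.27  0.79  0.28] w 85.1
twist [ 0.      0.0001 -0.0002]  shift after turn [ 0.006 -0.008  1.869]  shift now [ 0.006 -0.008  1.869]
```

View pics/w_slim.png

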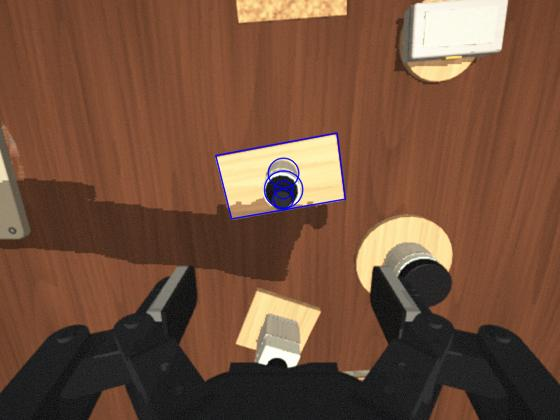

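```bash
python3 - <<'E'
import cv2,numpy as np
from h import *
d=np.load("w_slim.npz"); W=Cam.__new__(Cam); W.img=d["img"].copy();W.V=d["V"];W.f=float(d["f"]);W.c=d["c"]
raw=W.img[145:225,240:330].copy(); out=cv2.resize(W.img,None,fx=5,fy=5,interpolation=cv2.INTER_NEAREST)
for z in (12,94):
  cv2.polylines(out,[np.int32((W.proj(solid("round",38,0,449.5,-15,0,z,z))*5+2))[:48]],True,(255,0,0),1)
a=out[145*5:225*5,240*5:330*5]
cv2.imwrite("pics/c2.png",np.hstack([a[:,:],cv2.resize(raw,None,fx=3.8,fy=5,interpolation=cv2.INTER_NEAREST)])[:,:,::-1])
E
```

```text
(no output)
```

View pics/c2.png

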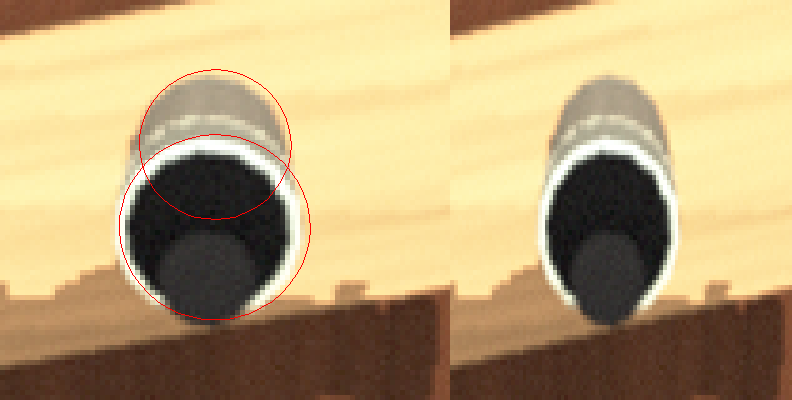

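The slim bottle's rim and base sit about 1 mm to the left of and below the drawn circles, so it stands at (448.2, -16).

```bash
python3 -m jog '{"claw":[1,1,1,1,1,1,1,1],"xyz":[[0.016,-0.016,0.2],[0,0,0.35],[0,0,0.35],[0,0,0.35],[0,0,0.3],[0,0,0.2],[0,0,0.1],[0,0,0]],"twist":[[0,0,0],[0,0,0],[0,0,0],[0,0,0],[0,0,0],[0,0,0],[0,0,0],[0,0,0]]}'
python3 -m jog '{"claw":[0,0,0,0,0,0,0],"xyz":[[0,0,0],[0,0,0],[0,0,0],[0,0,0],[0,0,0],[0,0,0],[0,0,0]],"twist":[[0,0,0],[0,0,0],[0,0,0],[0,0,0],[0,0,0],[0,0,0],[0,0,0]]}'
```

```text
clock: 31.55
eef_pos: [447.7, -15.7, 57.7]
tool_rot: [-3.141, -0.0, 1.571]
force: [0.1, 0.9, -0.3]
width: 85.3
gripper_force: 0.0
clock: 32.42
eef_pos: [448.2, -15.4, 58.8]
tool_rot: [3.14, -0.0, 1.571]
force: [-0.2, -0.2, 6.4]
width: 36.8
gripper_force: 59.4
```

```bash
python3 -m jog '{"claw":[0,0,0,0,0,0,0,0,0,0,0,0],"xyz":[[0,0,-0.1],[0,0,-0.2],[0,0,-0.2],[0,0,-0.1],[0.15,0,0],[0.3,0.01,0],[0.4,0.02,0],[0.5,0.02,0],[0.5,0.02,0],[0.3,0.01,0],[0.15,0,0],[0,0,0]],"twist":[[0,0,0],[0,0,0],[0,0,0],[0,0,0],[0,0,0],[0,0,0],[0,0,0],[0,0,0],[0,0,0],[0,0,0],[0,0,0],[0,0,0]]}'
python3 go.py 456 217 50 1.571
```

```text
clock: 33.92
eef_pos: [455.0, 215.1, 117.4]
tool_rot: [-3.14, 0.001, 1.573]
force: [-0.2, -1.0, -1.5]
width: 36.8
gripper_force: 60.1
t 33.92 pos [455.  215.1 117.4] yaw 1.573 q [-0.8   0.64  0.46  2.04 -0.51  0.58  0.02] w 36.8
twist [-0.0003  0.0002  0.0007]  shift after turn [0.019 0.01  0.674]  shift now [0.019 0.01  0.674]
```

```bash
python3 -m jog '{"claw":[0,0,0,0,0,0,1,1,1,1],"xyz":[[0.01,0.005,0.15],[0,0,0.25],[0,0,0.15],[0,0,0.08],[0,0,0.045],[0,0,0],[0,0,0],[0,0,0],[0,0,0],[0,0,0]],"twist":[[0,0,0],[0,0,0],[0,0,0],[0,0,0],[0,0,0],[0,0,0],[0,0,0],[0,0,0],[0,0,0],[0,0,0]]}'
python3 -m jog '{"claw":[1,1,1,1,1,1,1,1,1,1,1,1],"xyz":[[0,0,-0.1],[0,0,-0.3],[0,0,-0.4],[0,0,-0.4],[0,0,-0.4],[0,0,-0.2],[-0.1,0.2,0],[-0.2,0.4,0],[-0.2,0.4,0],[-0.15,0.4,0],[-0.1,0.2,0],[0,0,0]],"twist":[[0,0,0],[0,0,0],[0,0,0],[0,0,0],[0,0,0],[0,0,0],[0,0,0],[0,0,0],[0,0,0],[0,0,0],[0,0,0],[0,0,0]]}'
python3 -m jog '{"claw":[1,1,1,1,1,1,1,1,1,1,1],"xyz":[[0,0,0],[0,0,0],[0,0,0],[0,0,0],[0,0,0],[0,0,0],[0,0,0],[0,0,0],[0,0,0],[0,0,0],[0,0,0]],"twist":[[0,0,0.05],[0,0,0.05],[0,0,0.05],[0,0,0.05],[0,0,0.05],[0,0,0.05],[0,0,0.05],[0,0,0.05],[0,0,0.05],[0,0,0.05],[0,0,0]]}'
python3 wfit.py small tin 625.1 137.7 0 12 625.9 140.9 .03
python3 go.py 625.9 140.9 18 0
```

```text
clock: 35.17
eef_pos: [456.4, 215.6, 50.7]
tool_rot: [3.141, -0.0, 1.571]
force: [0.6, -0.3, -0.5]
width: 85.3
gripper_force: 0.0
clock: 36.67
eef_pos: [617.3, 138.6, 230.8]
tool_rot: [3.141, 0.001, 1.568]
force: [-0.4, 0.4, 0.2]
width: 85.5
gripper_force: 0.0
clock: 38.05
eef_pos: [615.2, 141.6, 230.5]
tool_rot: [-3.141, 0.001, 0.003]
force: [0.2, -0.1, 0.0]
width: 85.2
gripper_force: 0.0
[615.4 141.4 230.6]
t 38.1 pos [615.4 141.4 230.6] yaw 0.004 q [-0.8   0.8   1.    1.59 -0.72  1.16 -1.2 ] w 85.3
twist [-0.0002  0.0003  0.0012]  shift after turn [0.105 0.005 2.126]  shift now [0.107 0.007 2.126]
```

View pics/w_tin.png

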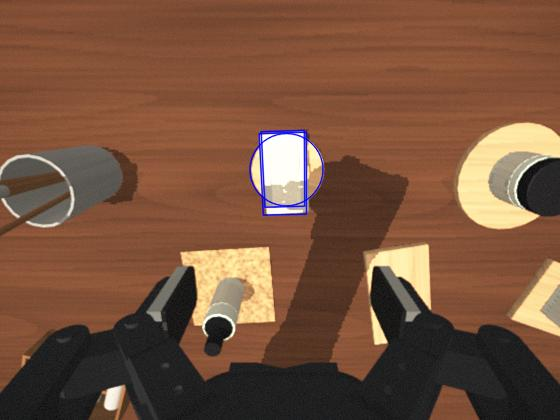

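```bash
cat > tinfit.py <<'E'
from fit import *
import sys
x,y,yaw,z=map(float,sys.argv[1:5])
W=Cam("wrist"); S=cv2.GaussianBlur(W.hsv[:,:,1].astype(np.float32),(3,3),.7); I=np.clip((50-S)/16+.5,0,1)
roi=mask(W,solid("rect",115,75,x,y,yaw,z,z+32))>0
cost=lambda p:np.abs(mask(W,solid("rect",92,50,*p,z,z+30))-I)[roi].sum()
x0=np.array([x,y,yaw]); r=minimize(cost,x0,method="Nelder-Mead",options=dict(initial_simplex=[x0,x0+[5,0,0],x0+[0,5,0],x0+[0,0,.1]]))
print("tin",r.x.round(3),r.fun); ys,xs=np.nonzero((I>.5)&roi); rr=cv2.minAreaRect(np.float32(np.c_[xs,ys])); print(rr)
out=W.img.copy()
for zz in (z,z+30): cv2.polylines(out,[np.int32(cv2.convexHull(np.float32(W.proj(solid("rect",92,50,*r.x,zz,zz))))*16)],True,(255,0,0),1,cv2.LINE_AA,4)
u,v=map(int,W.proj([x,y,z+15])[0]); q=lambda a:cv2.resize(a[max(0,v-65):v+65,u-65:u+65],(400,400),interpolation=cv2.INTER_NEAREST)
cv2.imwrite("pics/tf.png",np.hstack([q(out),q(np.uint8(I[:,:,None].repeat(3,2)*255))])[:,:,::-1])
E
python3 tinfit.py 626 140 .0 12
```

```text
tin [6.24797e+02 1.40144e+02 5.70000e-02] 864.5983222119949
((284.39593505859375, 172.54315185546875), (81.07913970947266, 44.885643005371094), 85.91438293457031)
```

View pics/tf.png

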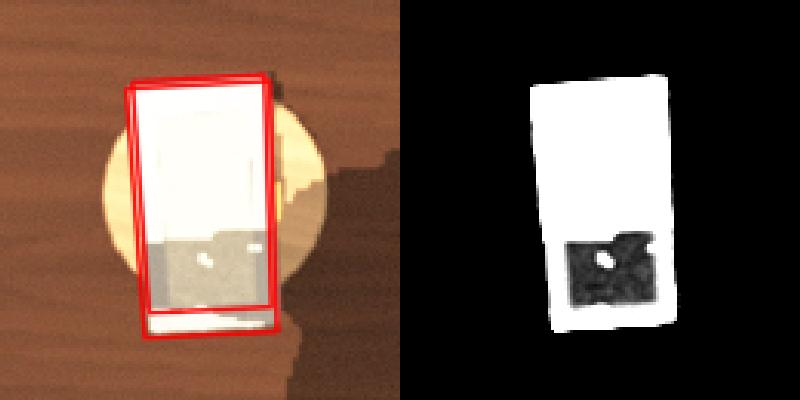

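The tin fit matches the picture at (624.5, 139.6), yaw 0.057, with the clasp at mid-length on the right side.

```bash
python3 -m jog '{"claw":[1,1,1,1,1,1,1,1,1,1],"xyz":[[0.09,0.018,0.15],[0,0,0.3],[0,0,0.4],[0,0,0.4],[0,0,0.3],[0,0,0.25],[0,0,0.2],[0,0,0.1],[0,0,0.08],[0,0,0]],"twist":[[0,0,-0.017],[0,0,0],[0,0,0],[0,0,0],[0,0,0],[0,0,0],[0,0,0],[0,0,0],[0,0,0],[0,0,0]]}'
python3 -m jog '{"claw":[0,0,0,0,0,0],"xyz":[[0,0,0],[0,0,0],[0,0,0],[0,0,0],[0,0,0],[0,0,0]],"twist":[[0,0,0],[0,0,0],[0,0,0],[0,0,0],[0,0,0],[0,0,0]]}'
```

```text
clock: 39.4
eef_pos: [625.4, 138.7, 12.5]
tool_rot: [-3.142, 0.0, 0.054]
force: [-0.5, 0.1, 0.6]
width: 85.3
gripper_force: 0.0
clock: 40.15
eef_pos: [626.0, 138.8, 13.4]
tool_rot: [-3.141, -0.001, 0.054]
force: [0.2, 0.5, 5.5]
width: 49.0
gripper_force: 63.7
```

```bash
python3 -m jog '{"claw":[0,0,0,0,0,0,0],"xyz":[[0,0,-0.1],[0,0,-0.2],[0,0,-0.3],[0,0,-0.3],[0,0,-0.1],[0,0,0],[0,0,0]],"twist":[[0,0,0],[0,0,0],[0,0,0],[0,0,0],[0,0,0],[0,0,-0.04],[0,0,0]]}'
python3 go.py 449 -19.6 13.5 0.18
```

```text
clock: 41.02
eef_pos: [624.9, 138.9, 112.4]
tool_rot: [-3.141, 0.001, 0.178]
force: [0.8, -0.1, -2.3]
width: 49.0
gripper_force: 62.9
t 41.02 pos [624.9 138.9 112.4] yaw 0.178 q [-0.72  0.92  0.84  1.66 -0.82  0.95 -0.96] w 49.0
twist [-0.0003  0.0002 -0.0006]  shift after turn [-2.014  1.245  0.989]  shift now [-2.011  1.249  0.989]
```

```bash
python3 -m jog '{"claw":[0,0,0,0,0,0,0,0,0],"xyz":[[-0.15,0.09,0],[-0.3,0.18,0],[-0.4,0.25,0],[-0.4,0.25,0],[-0.36,0.23,0],[-0.25,0.15,0],[-0.15,0.095,0],[0,0,0],[0,0,0]],"twist":[[0,0,0],[0,0,0],[0,0,0],[0,0,0],[0,0,0],[0,0,0],[0,0,0],[0,0,0],[0,0,0]]}'
python3 go.py 449 -19.6 13.5 0.18
```

```text
clock: 42.15
eef_pos: [450.6, -19.1, 112.4]
tool_rot: [-3.141, -0.001, 0.179]
force: [-1.2, 0.9, -1.3]
width: 49.1
gripper_force: 62.9
t 42.15 pos [450.6 -19.1 112.4] yaw 0.179 q [-0.53  0.7   0.78  2.18 -0.89  0.62 -0.48] w 49.1
twist [-0.     -0.0002 -0.0003]  shift after turn [-0.017  0.002  0.989]  shift now [-0.017  0.002  0.989]
```

```bash
python3 -m jog '{"claw":[0,0,0,0,0,0,0,1,1,1,1,1],"xyz":[[-0.015,0,0.15],[0,0,0.25],[0,0,0.25],[0,0,0.18],[0,0,0.1],[0,0,0.055],[0,0,0],[0,0,0],[0,0,0],[0,0,0],[0,0,0],[0,0,0]],"twist":[[0,0,0],[0,0,0],[0,0,0],[0,0,0],[0,0,0],[0,0,0],[0,0,0],[0,0,0],[0,0,0],[0,0,0],[0,0,0],[0,0,0]]}'
python3 -m jog '{"claw":[1,1,1,1,1,1,1,1],"xyz":[[0,0,-0.1],[0,0,-0.3],[0,0,-0.4],[0,0,-0.4],[0,0,-0.4],[0,0,-0.4],[0,0,-0.2],[0,0,0]],"twist":[[0,0,0],[0,0,0],[0,0,0],[0,0,0],[0,0,0],[0,0,0],[0,0,0],[0,0,0]]}'
python3 tinfit.py 448 -19.6 .18 12
python3 wfit.py oblong tin 448.1 -19.6 .18 12 448.1 -19.6 .18
python3 go.py 456.4 215.6 230 1.571
```

```text
clock: 43.65
eef_pos: [448.3, -19.9, 14.0]
tool_rot: [3.142, 0.0, 0.179]
force: [-0.4, 0.1, -0.9]
width: 85.2
gripper_force: 0.0
clock: 44.65
eef_pos: [448.8, -19.9, 235.5]
tool_rot: [-3.141, -0.003, 0.18]
force: [0.1, -0.2, -0.0]
width: 85.6
gripper_force: 0.0
tin [ 4.48043e+02 -1.96000e+01  1.81000e-01] 908.2982811133066
((282.5, 181.0), (78.0, 43.0), 90.0)
[447.6 -19.6 233.8]
t 44.75 pos [447.6 -19.6 233.8] yaw 0.179 q [-0.68  0.49  0.96  2.07 -0.54  0.85 -0.79] w 85.4
twist [-3.000e-04  0.000e+00 -4.429e-01]  shift after turn [2.352 0.088 0.038]  shift now [ 0.506 -2.298  0.039]
```

View pics/w_tin.png

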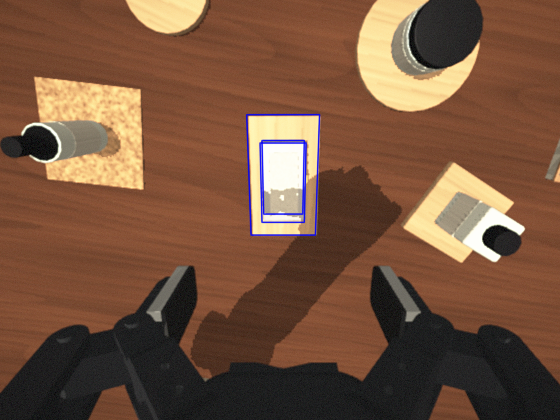

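The tin lies centred and in line on the oblong block. Last is the slim bottle, which stands on the mat.

```bash
python3 -m jog '{"claw":[1,1,1,1,1,1,1,1,1],"xyz":[[0.04,-0.2,0],[0.08,-0.38,0],[0.1,-0.45,0],[0.1,-0.45,0],[0.09,-0.4,0],[0.06,-0.27,0],[0.036,-0.148,0],[0,0,0],[0,0,0]],"twist":[[0,0,0],[0,0,0],[0,0,0],[0,0,0],[0,0,0],[0,0,0],[0,0,0],[0,0,0],[0,0,0]]}'
python3 wfit.py mat slim 455.7 217.4 .04 3 456.4 215.6 0
python3 go.py 456.4 215.6 49.5 0.18
python3 - <<'E'
import cv2
a=cv2.imread("pics/w_slim.png")[130:250,210:360]; cv2.imwrite("pics/c3.png",cv2.resize(a,None,fx=4,fy=4,interpolation=cv2.INTER_NEAREST))
E
```

```text
clock: 45.88
eef_pos: [457.0, 213.5, 233.9]
tool_rot: [3.141, 0.001, 0.177]
force: [0.6, -1.2, 0.8]
width: 85.4
gripper_force: 0.0
[457.1 213.5 234. ]
t 45.92 pos [457.1 213.5 234. ] yaw 0.177 q [-1.12  0.59  0.97  1.93 -0.61  0.95 -1.24] w 85.5
twist [ 0.0001  0.0001 -0.001 ]  shift after turn [-0.003 -0.021  1.845]  shift now [-0.003 -0.022  1.845]
```

View pics/c3.png

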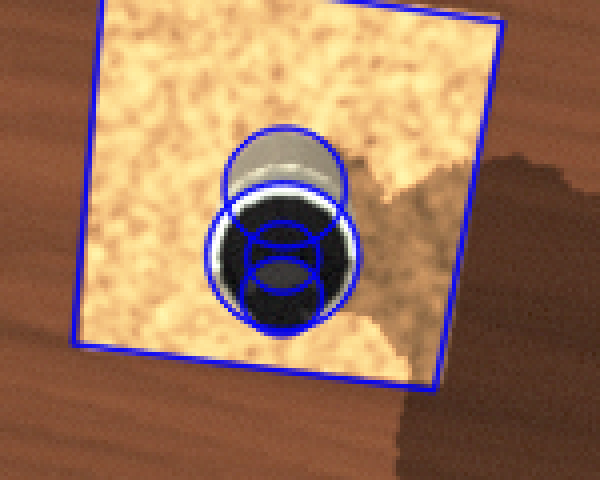

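The bottle is where expected, and the outlines match.

```bash
python3 -m jog '{"claw":[1,1,1,1,1,1,1,1],"xyz":[[0,-0.02,0.2],[0,0,0.35],[0,0,0.35],[0,0,0.35],[0,0,0.3],[0,0,0.19],[0,0,0.1],[0,0,0]],"twist":[[0,0,0],[0,0,0],[0,0,0],[0,0,0],[0,0,0],[0,0,0],[0,0,0],[0,0,0]]}'
python3 -m jog '{"claw":[0,0,0,0,0,0,0,0,0,0,0,0],"xyz":[[0,0,0],[0,0,0],[0,0,0],[0,0,0],[0,0,0],[0,0,0],[0,0,-0.1],[0,0,-0.2],[0,0,-0.3],[0,0,-0.2],[0,0,0],[0,0,0]],"twist":[[0,0,0],[0,0,0],[0,0,0],[0,0,0],[0,0,0],[0,0,0],[0,0,0],[0,0,0],[0,0,0],[0,0,0],[0,0,0],[0,0,0]]}'
python3 go.py 625.1 137.7 59 0.18
```

```text
clock: 46.92
eef_pos: [456.8, 216.5, 50.0]
tool_rot: [3.141, 0.0, 0.178]
force: [0.7, 0.3, -0.8]
width: 85.3
gripper_force: 0.0
clock: 48.42
eef_pos: [456.0, 217.4, 129.5]
tool_rot: [-3.141, 0.001, 0.18]
force: [0.3, -0.0, -2.0]
width: 37.0
gripper_force: 60.1
t 48.42 pos [456.  217.4 129.5] yaw 0.18 q [-1.01  0.72  0.8   2.03 -0.79  0.73 -1.09] w 37.0
twist [-0.      0.0004 -0.0001]  shift after turn [1.521 1.086 0.705]  shift now [1.522 1.086 0.703]
```

```bash
python3 -m jog '{"claw":[0,0,0,0,0,0,0,0],"xyz":[[0.15,0.1,0],[0.3,0.22,0],[0.4,0.28,0],[0.35,0.26,0],[0.2,0.14,0],[0.12,0.086,0],[0,0,0],[0,0,0]],"twist":[[0,0,0],[0,0,0],[0,0,0],[0,0,0],[0,0,0],[0,0,0],[0,0,0],[0,0,0]]}'
python3 go.py 625.1 137.7 59 0.18
```

```text
clock: 49.42
eef_pos: [624.6, 138.2, 129.5]
tool_rot: [-3.141, 0.002, 0.18]
force: [0.5, 0.6, -1.1]
width: 36.6
gripper_force: 60.2
t 49.42 pos [624.6 138.2 129.5] yaw 0.18 q [-0.69  0.87  0.79  1.65 -0.74  0.94 -1.02] w 36.6
twist [-0.0003  0.0005 -0.    ]  shift after turn [0.004 0.006 0.705]  shift now [0.006 0.006 0.705]
```

```bash
python3 -m jog '{"claw":[0,0,0,0,0,0,0,1,1,1,1,1],"xyz":[[0,0,0.15],[0,0,0.2],[0,0,0.15],[0,0,0.1],[0,0,0.06],[0,0,0.045],[0,0,0],[0,0,0],[0,0,0],[0,0,0],[0,0,0],[0,0,0]],"twist":[[0,0,0],[0,0,0],[0,0,0],[0,0,0],[0,0,0],[0,0,0],[0,0,0],[0,0,0],[0,0,0],[0,0,0],[0,0,0],[0,0,0]]}'
python3 -m jog '{"claw":[1,1,1,1,1,1,1,1,1],"xyz":[[0,0,-0.1],[0,0,-0.3],[0,0,-0.4],[0,0,-0.4],[0,0,-0.4],[0,0,-0.2],[0,0,0],[0,0,0],[0,0,0]],"twist":[[0,0,0],[0,0,0],[0,0,0],[0,0,0],[0,0,0],[0,0,0],[0,0,0],[0,0,0],[0,0,0]]}'
python3 wfit.py small slim 625.1 137.7 0 12 625.1 137.7 0
```

```text
clock: 50.92
eef_pos: [625.6, 137.4, 59.5]
tool_rot: [3.142, 0.0, 0.179]
force: [0.1, 0.4, -0.5]
width: 85.7
gripper_force: 0.0
clock: 52.05
eef_pos: [624.8, 137.5, 237.8]
tool_rot: [3.142, 0.003, 0.179]
force: [-0.7, -0.6, 0.1]
width: 85.1
gripper_force: 0.0
[624.9 137.4 238. ]
```

View pics/w_slim.png

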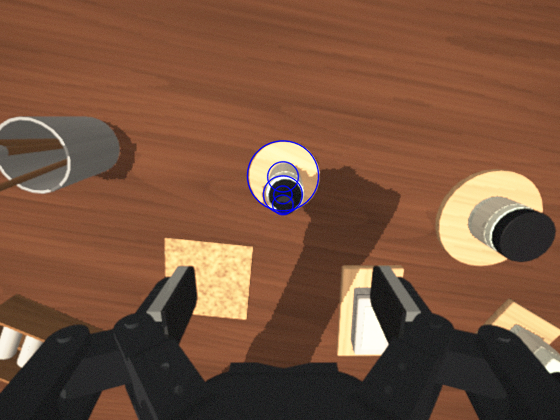

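The slim bottle stands in the middle of the small round block, around (283,180). All four items are upright on their own blocks, the pot hasn't moved, and the arm is clear.

```bash
python3 -c "
from cell import order; print(order.finish_job())"
```

```text
the job is handed in; nothing more can be done
None
```

I handed the job in at about 52 s of the 144 s allowed: in the last camera checks all four items stood upright and centred on their own blocks, with the square bottle and the tin in line with their blocks' edges; no verdict came back.

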